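# Find the coupler that fits the microscope post and hold it up level

## Robot

A 7-joint arm with a two-finger parallel gripper is mounted at the origin on the work surface. World frame = base frame: x ahead of the robot, y to its left, z up, the work surface at z = 0. Lengths are in m, angles in rad, forces in N, time in s.
With the tool pointing down it reaches from about 0.425 to 0.875 m from the base axis. Payload 8.4 kg.
Tool frame: the origin (TCP) lies midway between the tips of the shut fingers; the grasp point (between the pads) lies 19 mm behind it; z points along the fingers, y is the line along which they close (so a half turn about z gives the same grasp; the last joint's range is limited). The gripper opens to 87 mm and grips with 3 to 60 N. Pads are 19 mm wide; open, the fingers measure 117 mm over their backs; the gripper's body (75 mm by 190 mm) begins 51 mm behind the grasp point.
Start: joints at [1.133, 0.333, 0.04, 1.465, -0.013, 1.343, -0.059], TCP at [0.216, -0.613, 0.223] pointing down, gripper open.
Joint ranges: [-2.58, 2.58], [-0.38, 2.09], [-1.3, 1.39], [0.25, 2.4], [-1.5, 4.64], [0.08, 2.09], [-2.65, 2.65]. Speed limits (rad/s): [2.22, 2.22, 2.79, 2.79, 3.14, 3.14, 3.14].

## Interface

Orientations are given as a unit quaternion [x, y, z, w].
In Python, from bench import arm, viewer, hand_in gives the robot as it stands.
- The arm moves only by the tool send_rows, never from a script. Its argument "motion" is text: rows parted by semicolons, each of 5 numbers parted by spaces: the shift along the tool's x, y, z in m, then the turn about the tool's z in degrees, then the finger opening in m, from 0 to 0.087. A call has exactly 5 rows; each row is the pose to reach, as a shift and turn from the pose commanded when the call began, along the tool's axes at that moment; what a row does not reach only later rows make up. A row lasts 1/8 s, in which the tool goes at most 62.5 mm and 10.7 degrees, less where a joint would pass 70% of its speed; a pose out of reach is approached as far as the arm can. A call with a gripper value outside its range is refused whole. The fingers move at their own pace and stop on an object; the grip force is fixed at half the most. Time passes only in rows, so rows that repeat a pose let the fingers close, or fill a call up. It gives the time, the measured TCP pose, the force, the opening and the grip force at its end, in the units of the state.
- arm.read_state(): the state, without advancing time (a new reading comes with each control period).
- viewer.camera(name): name is "side" or "top"; returns (picture, depth): 400x640x3 uint8, blue, green, red; 400x640 float32, m along the optical axis (not along the pixel's ray), 0 where there is no reading.
- viewer.camera_info(name): a dict with "K" (3x3 intrinsics, pixels), "rvec" (rotation vector, rad) and "tvec" (3), from world to camera coordinates, as OpenCV has them. Camera axes: x right, y down, z forward; pixel columns grow to the right and rows downward; lengths in m; the calibration is good to about 2 mm. A picture is of the moment at which its call begins. camera_info takes no time and is no camera call.
- hand_in(): hands the job in; it is judged then, once.
The state is a dict: "t": time; "joints": joint angles; "joint_velocities": joint speeds; "joint_torque": joint torques, N m; "eef_pos": TCP position; "tool_rot": TCP orientation; "wrist_force": force on the tool from outside, world axes, zero at the start; "ft_torque": the same for the moment, N m; "opening": opening from 0.0 (shut) to 1.0 (fully open); "finger_force": force on a finger pad.
Only numpy, scipy, OpenCV 4.12 (cv2) and the standard library are available. Lean on these libraries where they do the work, as an engineer would, in place of code of your own. Each camera call takes 0.05 s, during which the arm holds its last target. There are 200 camera calls.

## Task

One of the two loose aluminium couplers fits the microscope stand's post and one does not: find the one that fits by sliding it over the post, without forcing, until it sits right down on the stand's foot. Then draw it straight up off the post again and finish while still holding it level and still in the gripper, centred over the post with its underside about 10 cm above the post's tip, so I can inspect its bore. The other coupler must be left standing upright on the bench, and the phone, circuit board, solder spool and flux bottle left where they are.

Things in the scene. Friction and masses are not known exactly. Their poses are not given: they have to be found in the camera images.
- post_tip (a point): Round steel foot fixed to the bench, 110 mm across, 15 mm thick, with a plain upright post in its centre: 24 mm across, narrowing to 19 mm over its last 5 mm; its tip is 60 mm above the bench, 45 mm above the foot. The coupler that fits (28 mm bore) slides freely down to the foot; the other (17 mm bore) stops on the tip. This point: centre of the tip face; z up.
- coupler_1_mid (a point): One of two aluminium clamp couplers alike outside: upright sleeve 46 mm across, 40 mm high, open bore right through (28 or 17 mm: which is not known), about 140 g. A thumbscrew, head 17 mm across, sticks out half-way up along own +x to 42 mm from the axis: grip across own y. This point: on the axis, half-way up (20 mm above the underside); z is the bore axis, up.
- coupler_2_mid (a point): One of two aluminium clamp couplers alike outside: upright sleeve 46 mm across, 40 mm high, open bore right through (28 or 17 mm: which is not known), about 140 g. A thumbscrew, head 17 mm across, sticks out half-way up along own +x to 42 mm from the axis: grip across own y. This point: on the axis, half-way up (20 mm above the underside); z is the bore axis, up.
- phone_mid (a point): Black phone lying flat, 72 (own x) x 150 (own y) x 8 mm. A bystander, loose; leave it alone. This point is its centre, half-way up.
- board_mid (a point): Bare green circuit board lying flat, 62 (own x) x 92 (own y) x 4 mm, chips up to 4 mm higher. A bystander, loose; leave it alone. This point is its centre, half-way up.
- spool_mid (a point): Small solder spool standing upright, 48 mm across, 40 mm high. A bystander, loose; leave it alone. This point is its centre, half-way up.
- flux_mid (a point): Small amber flux bottle, 34 mm across, 62 mm high. A bystander, loose; leave it alone. This point is its centre, half-way up.
There are look-alikes about, which are no part of the job. What is shaped like the part that bears coupler_1_mid but red or yellow is not meant.

How it is judged:
By the outcome, as a careful person would: the job done as asked, in the order asked, and still so for the second after the job is handed in, while the arm keeps its last pose, push and grip.
It also fails if it takes over 67 s, if anything falls off the work surface, if the arm or the gripper's body presses on something with over 40 N, if the wrist force passes 120 N, or if a joint passes its speed limit or range.

## Working session

There is one attempt and no reset: what is moved stays moved. The work goes in short steps, Python scripts to look and compute and a tool call to move; the robot and the scene stay as the last step left them, time stands still between calls to the robot, and variables do not carry over. Pictures are saved under pics/ and viewed, at most 10 in all, crops included, and the job is handed in when it is done.

Besides the shell and the picture viewer there is one more tool, called after ">>>" as name(argument=value, ...) on one line, values as JSON. send_rows: Moves the arm, as the interface text tells. Its arguments: {"type":"object","properties":{"motion":{"type":"string"}},"required":["motion"]}

```bash
mkdir -p pics
cat > h.py <<'E'
import numpy as np, cv2
from bench import arm, viewer, hand_in
def cam(n):
    i=viewer.camera_info(n); R=cv2.Rodrigues(np.array(i["rvec"],float))[0]
    return np.array(i["K"],float),R,np.array(i["tvec"],float).ravel()
def ray(n,u,v,z):
    K,R,t=cam(n); d=R.T@np.linalg.inv(K)@[u,v,1]; o=-R.T@t
    return o+d*(z-o[2])/d[2]
def cloud(n,dep):
    K,R,t=cam(n); v,u=np.indices(dep.shape)
    p=np.stack([(u-K[0,2])/K[0,0]*dep,(v-K[1,2])/K[1,1]*dep,dep],-1)
    return (p-t)@R
E
python3 - <<'E'
from h import *
for n in("side","top"):
    p,d=viewer.camera(n); cv2.imwrite(f"pics/{n}0.png",p); np.save(f"{n}0.npy",d)
    K,R,t=cam(n); print(n,-R.T@t,R[2],K[0,0])
print(arm.read_state())
E
```

```text
side [ 0.03339852 -0.60162872  0.56291159] [ 0.57698724  0.62174492 -0.52964042] 473.8471584863523
top [ 0.38709036 -0.00559712  1.1205809 ] [ 0.16745747 -0.01592211 -0.98575072] 432.68463250795224
{'t': 0.1, 'joints': array([ 1.13279058,  0.33384236,  0.03988884,  1.46619683, -0.01340184,
        1.34331056, -0.05852935]), 'joint_velocities': array([-0.00077367, -0.00070388, -0.00053497, -0.00134485, -0.00048412,
        0.00074649,  0.00090009]), 'joint_torque': array([ 4.32435350e-03, -6.57813406e+01,  1.34033706e+00, -4.04708040e+01,
       -5.96253388e-02,  4.10252251e-02,  1.23151614e-05]), 'eef_pos': array([ 0.21585594, -0.6126494 ,  0.22174022]), 'tool_rot': array([ 9.85690418e-01,  1.68564068e-01, -1.75969823e-04, -7.24434402e-04]), 'wrist_force': array([-0.86971828, -0.04885864, -0.40659012]), 'ft_torque': array([-0.0135069 , -0.01790226, -0.03749887]), 'finger_force': 0.0, 'opening': 1.0012095321692913}
```

View pics/top0.png

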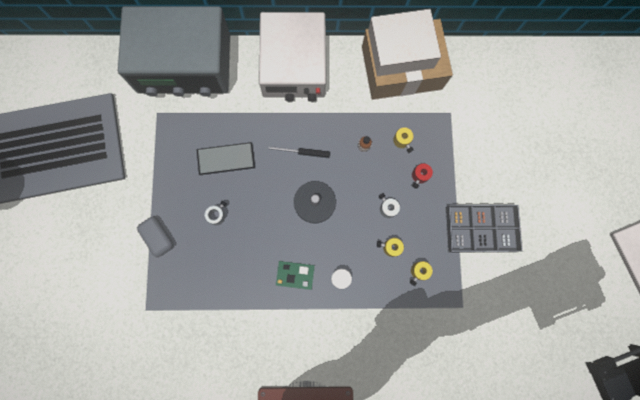

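View pics/side0.png

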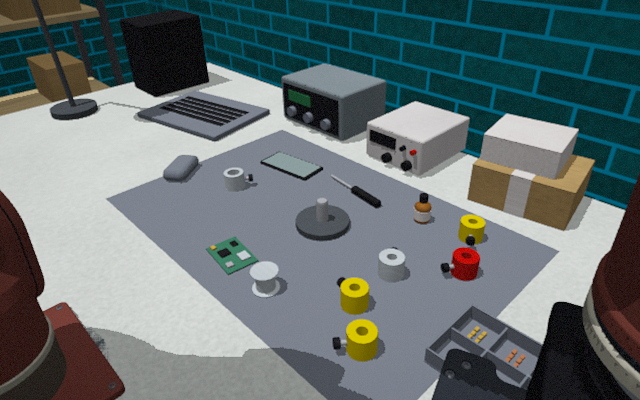

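The top view shows two silver couplers, at (214,214) and (391,207), and the post at (315,200) on its foot. These could be mistaken for them: yellow at (404,136), (395,247) and (423,271), red at (423,173), and the white spool at (342,278). I choose the two silver ones with dark thumbscrews and will check them in a crop.

Run:
```python
from h import *
p=cv2.imread("pics/top0.png"); d=np.load("top0.npy"); s=cv2.imread("pics/side0.png")
def crop(im,c,r=24): return cv2.resize(im[c[1]-r:c[1]+r,c[0]-r:c[0]+r],(384,384-96),interpolation=cv2.INTER_CUBIC) if 0 else cv2.resize(im[c[1]-r:c[1]+r,c[0]-r:c[0]+r],(290,290),interpolation=cv2.INTER_CUBIC)
a=np.hstack([crop(p,(214,214)),crop(p,(391,207))]);b=np.hstack([crop(s,(236,180)),crop(s,(392,264))])
cv2.imwrite("pics/crop.png",np.vstack([a,b]))
P=cloud("top",d); hsv=cv2.cvtColor(p,cv2.COLOR_BGR2HSV)
for nm,c,lo,hi in(("c1",(214,214),.03,.05),("c2",(391,207),.03,.05),("post",(315,200),.05,.07),("foot",(315,202),.008,.025),("flux",(365,142),.02,.08),("spool",(342,278),.03,.05),("y395",(395,247),.03,.05)):
    r=24; sl=np.s_[c[1]-r:c[1]+r,c[0]-r:c[0]+r]; z=P[sl][...,2]; m=((z>lo)&(z<hi)).astype(np.uint8)
    n,l,st,ce=cv2.connectedComponentsWithStats(m); 
    if n<2: print(nm,"none",z.max());continue
    k=1+st[1:,4].argmax(); q=P[sl][l==k]
    cn=max(cv2.findContours((l==k).astype(np.uint8),0,2)[0],key=cv2.contourArea)
    (u,v),rad=cv2.minEnclosingCircle(cn); h=np.median(q[:,2])
    print(nm,st[k,4],q.mean(0).round(4),q.min(0).round(3),q.max(0).round(3),"circ",ray("top",u+c[0]-r,v+c[1]-r,h).round(4),rad)
for nm,c in(("c1",(214,214)),("c2",(391,207))):
    r=22; sl=np.s_[c[1]-r:c[1]+r,c[0]-r:c[0]+r]; h=hsv[sl]
    for lab,m,z in(("bright",h[...,2]>150,.04),("dark",h[...,2]<60,.02)):
        n,l,st,ce=cv2.connectedComponentsWithStats(m.astype(np.uint8))
        for k in range(1,n):
            if st[k,4]>8: print(nm,lab,st[k],ray("top",ce[k][0]+c[0]-r,ce[k][1]+c[1]-r,z).round(4))
```

```text
c1 184 [0.5349 0.2281 0.0393] [0.513 0.207 0.031] [0.557 0.251 0.044] circ [0.5345 0.2282 0.0396] 9.345158576965332
c2 231 [ 0.5512 -0.2174  0.0392] [ 0.53  -0.241  0.03 ] [ 0.573 -0.196  0.045] circ [ 0.5514 -0.2177  0.0392] 9.1686372756958
post 70 [ 0.5702 -0.0253  0.0592] [ 0.56  -0.035  0.053] [ 0.581 -0.015  0.065] circ [ 0.5698 -0.0257  0.0592] 4.731024742126465
foot 1290 [ 0.5699 -0.0256  0.015 ] [ 0.517 -0.081  0.009] [0.627 0.029 0.025] circ [ 0.5705 -0.0257  0.015 ] 21.104459762573242
flux 150 [ 0.7192 -0.1565  0.0432] [ 0.707 -0.177  0.02 ] [ 0.737 -0.142  0.067] circ [ 0.7206 -0.1567  0.0405] 7.194272041320801
spool 298 [ 0.374  -0.0903  0.04  ] [ 0.352 -0.113  0.034] [ 0.398 -0.068  0.045] circ [ 0.3743 -0.0904  0.04  ] 9.750456809997559
y395 238 [ 0.4512 -0.2233  0.0394] [ 0.429 -0.245  0.031] [ 0.474 -0.201  0.045] circ [ 0.4512 -0.2235  0.0396] 9.212946891784668
c1 bright [ 12  13  19  19 174] [0.5362 0.2311 0.04  ]
c2 bright [ 13  13  19  18 230] [ 0.5528 -0.2173  0.04  ]
c2 dark [10 10  5  3 10] [ 0.5845 -0.1975  0.02  ]
```

View pics/crop.png

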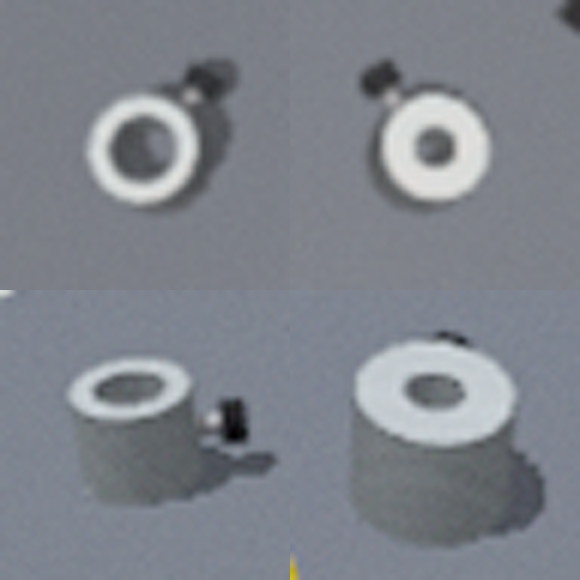

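Left coupler (top 214,214) has the wide bore; the right one (391,207) has the narrow one. So I grip the left coupler. Its screw head is at about pixel (224,203).

```bash
cat >> h.py <<'E'
from scipy.spatial.transform import Rotation as Ro
def go(target,yaw_y=None):
    """shift/turn in tool axes to put TCP at target with tool y at world angle yaw_y (mod 180)"""
    s=arm.read_state(); R=Ro.from_quat(s["tool_rot"]).as_matrix()
    d=R.T@(np.array(target)-s["eef_pos"]); y=np.degrees(np.arctan2(R[1,1],R[0,1]))
    o=[round(1000*v,1) for v in d]
    t=None if yaw_y is None else [round(y-yaw_y+k,1) for k in(-360,-180,0,180,360)]
    print("t",round(s["t"],2),"pos",s["eef_pos"].round(4),"tilt",R[:2,2].round(4),"y",round(y,1),"shift mm",o,"turn",t,"F",s["wrist_force"].round(1),"T",s["ft_torque"].round(2),"ff",round(s["finger_force"],1),"op",round(s["opening"]*87,1),"j",s["joints"].round(2))
E
python3 - <<'E'
from h import *
h=ray("top",224.3,202.9,.02); print(h); a=np.degrees(np.arctan2(h[1]-.2282,h[0]-.5347)); print(a, np.hypot(h[1]-.2282,h[0]-.5347))
go([.5,-.35,.2],a+90); go([.5347,.2282,.2],a+90)
E
```

```text
[0.56785656 0.20725699 0.02      ]
-32.27814882031582 0.03921692289500168
t 0.1 pos [ 0.2159 -0.6126  0.2217] tilt [-0.0006  0.0014] y -70.6 shift mm [np.float64(355.3), np.float64(-153.3), np.float64(21.9)] turn [np.float64(-488.3), np.float64(-308.3), np.float64(-128.3), np.float64(51.7), np.float64(231.7)] F [-0.9 -0.  -0.4] T [-0.01 -0.02 -0.04] ff 0.0 op 87.1 j [ 1.13  0.33  0.04  1.47 -0.01  1.34 -0.06]
t 0.1 pos [ 0.2159 -0.6126  0.2217] tilt [-0.0006  0.0014] y -70.6 shift mm [np.float64(580.1), np.float64(-687.1), np.float64(22.7)] turn [np.float64(-488.3), np.float64(-308.3), np.float64(-128.3), np.float64(51.7), np.float64(231.7)] F [-0.9 -0.  -0.4] T [-0.01 -0.02 -0.04] ff 0.0 op 87.1 j [ 1.13  0.33  0.04  1.47 -0.01  1.34 -0.06]
```

>>> send_rows(motion="0.05 -0.02 0 -8 0.087; 0.1 -0.04 0 -16 0.087; 0.15 -0.065 0 -24 0.087; 0.2 -0.085 0 -32 0.087; 0.25 -0.11 0 -40 0.087")

```text
t: 0.72
eef_pos: [0.4162, -0.4249, 0.2222]
tool_rot: [0.868, 0.497, -0.0, -0.0]
wrist_force: [1.3, -0.5, -0.1]
opening: 1.0
finger_force: 0.0
```

```bash
python3 -c "
from h import *
go([.5347,.2282,.2],58)"
```

```text
t 0.72 pos [ 0.4162 -0.4249  0.2222] tilt [-0.0003  0.0002] y -30.3 shift mm [np.float64(623.5), np.float64(-227.6), np.float64(22.3)] turn [np.float64(-448.3), np.float64(-268.3), np.float64(-88.3), np.float64(91.7), np.float64(271.7)] F [ 1.3 -0.5 -0.1] T [-0.07 -0.1   0.01] ff 0.0 op 87.0 j [ 0.89  0.23 -0.2   1.6   0.05  1.32  0.15]
```

>>> send_rows(motion="0.055 -0.02 0 -9 0.087; 0.11 -0.04 0 -18 0.087; 0.165 -0.06 0 -27 0.087; 0.22 -0.08 0 -36 0.087; 0.275 -0.1 0 -45 0.087")

```text
t: 1.35
eef_pos: [0.469, -0.1367, 0.2224]
tool_rot: [0.611, 0.792, -0.0, -0.0]
wrist_force: [0.4, 0.9, -0.1]
opening: 0.991
finger_force: 0.0
```

```bash
python3 -c "
from h import *
go([.5347,.2282,.15],58)"
```

```text
t 1.35 pos [ 0.469  -0.1367  0.2224] tilt [-0.0002 -0.0002] y 14.7 shift mm [np.float64(336.3), np.float64(156.2), np.float64(72.3)] turn [np.float64(-403.3), np.float64(-223.3), np.float64(-43.3), np.float64(136.7), np.float64(316.7)] F [ 0.4  0.9 -0.1] T [-0.   -0.22 -0.  ] ff 0.0 op 86.2 j [ 0.66  0.03 -0.47  1.82  0.01  1.29  0.44]
```

>>> send_rows(motion="0.05 0.025 0 -9 0.087; 0.1 0.05 0.01 -18 0.087; 0.155 0.075 0.02 -27 0.087; 0.21 0.1 0.03 -36 0.087; 0.265 0.125 0.04 -43 0.087")

```text
t: 1.98
eef_pos: [0.5243, 0.1508, 0.1822]
tool_rot: [0.279, 0.96, -0.0, 0.0]
wrist_force: [0.7, -0.5, -0.1]
opening: 1.0
finger_force: 0.0
```

```bash
python3 -c "
from h import *
go([.5347,.2282,.13],58)"
```

```text
t 1.98 pos [0.5243 0.1508 0.1822] tilt [ 0.0003 -0.0002] y 57.6 shift mm [np.float64(32.7), np.float64(71.0), np.float64(52.2)] turn [np.float64(-360.4), np.float64(-180.4), np.float64(-0.4), np.float64(179.6), np.float64(359.6)] F [ 0.7 -0.5 -0.1] T [ 0.03 -0.21  0.  ] ff 0.0 op 87.0 j [ 0.31  0.22 -0.76  1.74  0.16  1.24  0.51]
```

>>> send_rows(motion="0.012 0.028 0.02 0 0.087; 0.024 0.056 0.04 0 0.087; 0.033 0.071 0.052 0 0.087; 0.033 0.071 0.052 0 0.087; 0.033 0.071 0.052 0 0.087")

```text
t: 2.6
eef_pos: [0.5349, 0.2259, 0.1309]
tool_rot: [0.281, 0.96, -0.0, 0.0]
wrist_force: [0.9, 0.5, -0.7]
opening: 1.003
finger_force: 0.0
```

```bash
python3 -c "
from h import *
s,d=viewer.camera('side'); t,e=viewer.camera('top')
a=cv2.resize(s[90:240,150:330],(480,400)); b=cv2.resize(t[150:270,150:270],(320,400)[:1]*2); b=cv2.copyMakeBorder(b,0,80,0,0,0)
cv2.imwrite('pics/pre.png',np.hstack([a,b]))
go([.5347,.2282,.011],58)"
```

```text
t 2.7 pos [0.5353 0.2256 0.1312] tilt [ 0.001  -0.0004] y 57.3 shift mm [np.float64(2.0), np.float64(1.8), np.float64(120.2)] turn [np.float64(-360.7), np.float64(-180.7), np.float64(-0.7), np.float64(179.3), np.float64(359.3)] F [-1.1  0.7 -0.7] T [ 0.05 -0.08  0.05] ff 0.0 op 86.8 j [ 0.16  0.36 -0.76  1.72  0.27  1.17  0.32]
```

View pics/pre.png

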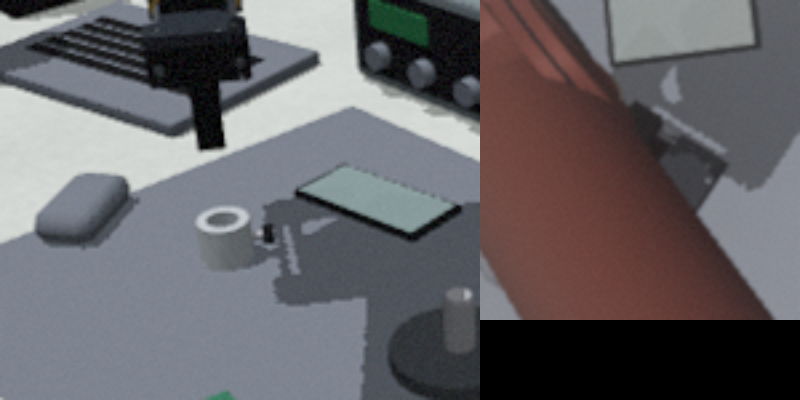

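The side crop shows the open gripper above the coupler at crop (223,235), with nothing in the way.

>>> send_rows(motion="0.002 0.002 0.03 0 0.087; 0.002 0.002 0.06 0 0.087; 0.002 0.002 0.085 0 0.087; 0.002 0.002 0.1 0 0.087; 0.002 0.002 0.1 0 0.087")

```text
t: 3.32
eef_pos: [0.5339, 0.2289, 0.0302]
tool_rot: [0.281, 0.96, -0.0, -0.0]
wrist_force: [-0.4, -0.9, -0.7]
opening: 0.997
finger_force: 0.0
```

```bash
python3 -c "
from h import *
go([.5347,.2282,.011],58)
s,d=viewer.camera('side')
a=cv2.resize(s[110:230,170:320],(750,600)); cv2.imwrite('pics/low.png',a)"
```

```text
t 3.33 pos [0.5339 0.2289 0.0302] tilt [-0.001  -0.0005] y 57.4 shift mm [np.float64(-1.1), np.float64(-0.1), np.float64(19.2)] turn [np.float64(-360.6), np.float64(-180.6), np.float64(-0.6), np.float64(179.4), np.float64(359.4)] F [-0.4 -0.9 -0.7] T [ 0.   -0.13 -0.04] ff 0.0 op 86.7 j [ 0.1   0.47 -0.72  1.81  0.36  1.    0.24]
```

View pics/low.png

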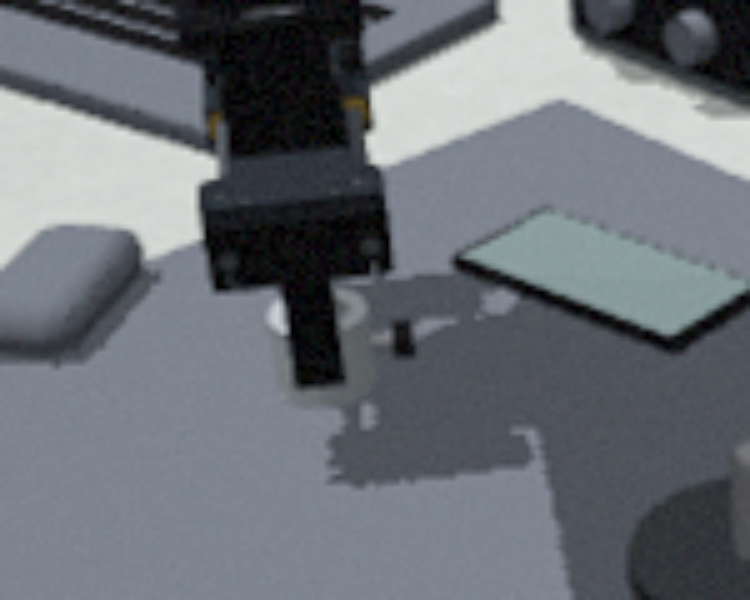

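The fingers straddle the coupler at crop (320,340). Next: descend and close.

>>> send_rows(motion="-0.001 0 0.01 0 0.087; -0.001 0 0.018 0 0.087; -0.001 0 0.018 0 0.06; -0.001 0 0.018 0 0.03; -0.001 0 0.018 0 0.02")

```text
t: 4.0
eef_pos: [0.535, 0.2292, 0.0128]
tool_rot: [0.281, 0.96, 0.0, 0.0]
wrist_force: [0.4, -0.7, 0.6]
opening: 0.742
finger_force: 0.0
```

>>> send_rows(motion="0 0 0 0 0.02; 0 0 0 0 0.02; 0 0 0 0 0.02; 0 0 0 0 0.02; 0 0 0 0 0.02")

```text
t: 4.62
eef_pos: [0.535, 0.2291, 0.0127]
tool_rot: [0.281, 0.96, 0.0, 0.0]
wrist_force: [1.0, -0.6, 1.5]
opening: 0.523
finger_force: 30.0
```

```bash
python3 -c "
from h import *
go([.5347,.2282,.011],58)"
```

```text
t 4.62 pos [0.535  0.2291 0.0127] tilt [0.0002 0.0001] y 57.4 shift mm [np.float64(-0.2), np.float64(-0.9), np.float64(1.7)] turn [np.float64(-360.6), np.float64(-180.6), np.float64(-0.6), np.float64(179.4), np.float64(359.4)] F [ 1.  -0.6  1.5] T [ 0.07 -0.12  0.01] ff 30.0 op 45.5 j [ 0.09  0.5  -0.7   1.82  0.38  0.97  0.23]
```

>>> send_rows(motion="0 0 -0.02 0 0.02; 0 0 -0.05 0 0.02; 0 0 -0.08 0 0.02; 0 0 -0.11 0 0.02; 0 0 -0.12 0 0.02")

```text
t: 5.25
eef_pos: [0.5357, 0.2296, 0.1353]
tool_rot: [0.281, 0.96, 0.001, 0.001]
wrist_force: [0.6, 1.0, -1.6]
opening: 0.528
finger_force: 30.0
```

```bash
python3 -c "
from h import *
go([.57,-.0255,.13],58)"
```

```text
t 5.25 pos [0.5357 0.2296 0.1353] tilt [0.0031 0.001 ] y 57.4 shift mm [np.float64(-166.3), np.float64(-196.5), np.float64(5.1)] turn [np.float64(-360.6), np.float64(-180.6), np.float64(-0.6), np.float64(179.4), np.float64(359.4)] F [ 0.6  1.  -1.6] T [ 0.05 -0.16  0.01] ff 30.0 op 45.9 j [ 0.15  0.36 -0.77  1.71  0.27  1.18  0.32]
```

>>> send_rows(motion="-0.025 -0.03 0 0 0.02; -0.06 -0.07 0 0 0.02; -0.095 -0.11 0 0 0.02; -0.13 -0.15 0 0 0.02; -0.16 -0.185 0 0 0.02")

```text
t: 5.88
eef_pos: [0.5697, -0.0154, 0.1322]
tool_rot: [0.281, 0.96, -0.0, -0.0]
wrist_force: [0.0, 0.3, -0.5]
opening: 0.528
finger_force: 30.0
```

>>> send_rows(motion="-0.006 -0.012 0 0 0.02; -0.006 -0.012 0 0 0.02; -0.006 -0.012 0 0 0.02; -0.006 -0.012 0 0 0.02; -0.006 -0.012 0 0 0.02")

```text
t: 6.5
eef_pos: [0.5686, -0.0254, 0.1326]
tool_rot: [0.28, 0.96, 0.0, -0.0]
wrist_force: [-0.3, -0.5, -1.6]
opening: 0.525
finger_force: 30.0
```

```bash
python3 -c "
from h import *
go([.57,-.0255,.13],58)
s,d=viewer.camera('side'); np.save('s1.npy',d); cv2.imwrite('s1.png',s)
K,R,t=cam('side')
for p in([.57,-.0255,.06],[.57,-.0255,.12],[.57,-.0255,.16]): q=K@(R@np.array(p)+t); print(q[:2]/q[2])
a=cv2.resize(s[120:250,250:410],(800,600)[:1]+(650-50,)); cv2.imwrite('pics/over.png',a)"
```

```text
t 6.5 pos [ 0.5686 -0.0254  0.1326] tilt [0.0001 0.0002] y 57.5 shift mm [np.float64(-1.2), np.float64(0.6), np.float64(2.6)] turn [np.float64(-360.5), np.float64(-180.5), np.float64(-0.5), np.float64(179.5), np.float64(359.5)] F [-0.3 -0.5 -1.6] T [ 0.05 -0.09 -0.03] ff 30.0 op 45.7 j [ 0.53  0.31 -0.67  1.75  0.21  1.16  0.81]
[320.73551102 200.01895519]
[319.98816374 173.47683606]
[319.45998681 154.71857579]
```

View pics/over.png

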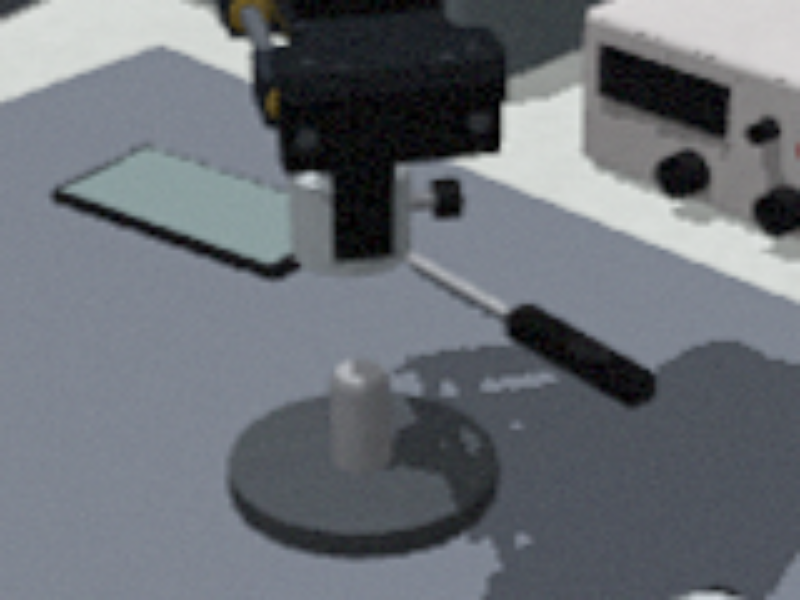

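The coupler is held level above the post. Coupler axis is at crop x≈351 and the post at x≈360, so it sits slightly left of the post. I'll measure the edges.

Run:
```python
from h import *
acc=[cv2.imread('s1.png').astype(float)]
for _ in range(4): acc.append(viewer.camera('side')[0].astype(float))
g=np.mean(acc,0).mean(2)
print(g[200:216:3,308:338].astype(int)); print(g[160:180:3,302:338].astype(int))
K,R,t=cam('side')
def pr(p): q=K@(R@np.array(p)+t); return q[:2]/q[2]
a=pr([.57,-.0255,.05]);b=pr([.57,-.0255,.13]);e=pr([.57+.00843,-.0255-.00537,.13])
print(a,b,e)
go([.57,-.0255,.13])
```

```text
[[134 134 134 133 133 134 134 134 129 165 180 180 154 123 114 113 114 116
  115 126 117  90  84 100 105  92  85  84  84  83]
 [135 133 133 134 134 134 136 127 115 117 125 127 137 141 130 107  95  91
   88  90 126 136 136 136 135 138 111  85  83  79]
 [129 126 117 107  98  87  84  82  97 105 104 103  98  95  95  90  86  84
   85  82  86  86  88  71  50  58  62  65  75  78]
 [ 84  86  86  86  85  86  88  87  99 106 103 101 103  92  88  89  84  83
   83  83  83  86  85  86  84  67  52  53  60  58]
 [ 86  87  87  86  84  86  84  85  97 102 102 101 100  96  93  88  85  82
   83  81  85  82  82  65  50  52  53  53  54  55]
 [ 87  88  87  88  88  87  86  84  96 100 103  99  98  95  89  85  83  83
   83  80  64  54  50  52  53  52  50  52  52  52]]
[[133 139 125 116 125 126 120 117 132 161 180 160 141 139  90   7   8   6
    9  16  10   8   9  16  13   5  22  82  94  94 122 135 133 125  78  18]
 [151 153 152 152 153 145 127 122 123 121 118 119 117 104  63  15   7  10
    2  13  11   4   8   8  10  13  32  87  97  95 106 108 106 103 104  63]
 [152 152 152 152 152 147 128 121 123 122 122 118 1
[... 320 characters left out ...]

   13  11  12   8  14  10   9  13  26  86  98  92 121 135 133 134 135 133]
 [153 156 157 148 121  80  62 110 123 121 118 118 116 120  91  36   8   3
    9   5  13  15  29  31  35  42  53  84  95 116 162 162 146 135 131 132]
 [ 18  22  21  20  14  19  39  78 122 127 121 118 116 113 112 114 112 110
  105 101 102  99  99 102 104 109 117 132 137 136 115  80 104 142 167 172]]
[320.85515343 204.26806842] [319.85845823 168.87033096] [325.0260807  168.26211649]
t 6.75 pos [ 0.5686 -0.0263  0.1325] tilt [-0.0001  0.0001] y 57.4 shift mm [np.float64(-0.7), np.float64(1.4), np.float64(2.5)] turn None F [ 0.  -0.9 -1.8] T [-0.02 -0.16  0.01] ff 30.0 op 46.2 j [ 0.53  0.31 -0.67  1.75  0.21  1.16  0.81]
```

>>> send_rows(motion="-0.0015 0.001 0.01 0 0.02; -0.0015 0.001 0.025 0 0.02; -0.0015 0.001 0.04 0 0.02; -0.0015 0.001 0.05 0 0.02; -0.0015 0.001 0.05 0 0.02")

```text
t: 7.38
eef_pos: [0.5698, -0.0263, 0.0814]
tool_rot: [0.281, 0.96, -0.0, -0.001]
wrist_force: [-0.3, -0.0, -0.8]
opening: 0.525
finger_force: 30.0
```

Run:
```python
from h import *
acc=[]
for _ in range(4): acc.append(viewer.camera('side')[0].astype(float))
m=np.mean(acc,0); g=m.mean(2)
print(g[204:218:3,308:338].astype(int)); print(g[183:198:3,302:338].astype(int))
cv2.imwrite('pics/near.png',cv2.resize(m[140:240,260:390].astype(np.uint8),(780,600)))
go([.57,-.0255,.078])
```

```text
[[134 134 134 136 134 136 134 126  93  73  80  84  88  89  89  91  90  87
   85  81  79  79  77 113 116 104  91  85  85  84]
 [104  91  84  82  84  85  86  85  78  74  77  80  82  83  84  84  85  86
   84  78  61  53  53  50  51  53  53  52  52  55]
 [ 87  86  87  85  88  87  87  85  90  81  77  77  80  84  82  84  83  83
   85  79  61  52  53  52  53  53  55  53  51  53]
 [ 86  88  85  83  83  85  85  85  97  96  90  81  81  83  82  84  85  83
   83  82  65  50  54  53  52  52  53  51  51  53]
 [ 87  87  88  87  87  85  87  85  94 101 101  96  94  88  81  82  83  84
   82  83  63  52  52  52  52  53  52  69  85  87]]
[[134 134 133 134 136 137 112  59  34  43  61  86 101  99  96  80  45   5
   10  12   9   6  15   9   4  12   9  15  85  98  94 121 133 134 124  78]
 [134 133 135 134 134 134 134 129 122 123 121 120 119 119 111  92  46   9
    8  11  12  10  14  13  11   8   9  17  84  97  93 103 106 101  99  93]
 [135 133 134 136 135 135 135 129 123 122 124 121 120 118 118 101  54   6
   17  14  16  10  15  16  10  10  13  15  82  96  94 119 132 135 138 117]
 [133 134 135 135 135 135 135 131 123 121 123 121 121 119 119 109  63   5
   17  17  11   5  14  11  11  12  12  16  86  97  92 118 134 135 135 135]
 [135 134 134 133 136 133 135 132 123 121 121 118 119 121 120 117  73   7
   10   8  15  13  13  16   6  15  10  11  83  98  93 120 135 137 136 135]]
t 7.58 pos [ 0.5709 -0.0263  0.0831] tilt [ 0.0009 -0.    ] y 57.4 shift mm [np.float64(1.1), np.float64(0.2), np.float64(5.1)] turn None F [ 0.5 -0.  -1. ] T [ 0.06 -0.15  0.01] ff 30.0 op 45.7 j [ 0.51  0.36 -0.65  1.79  0.25  1.07  0.77]
```

View pics/near.png

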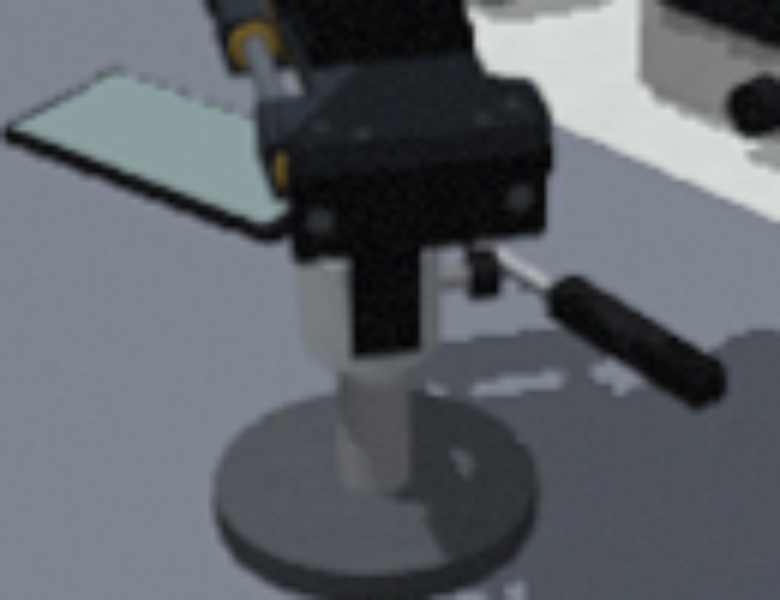

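The coupler at (370,315) hangs aligned over the post at (375,440), and the edges agree within 0.2 px. I'll lower gently.

>>> send_rows(motion="0 0 0.004 0 0.02; 0 0 0.008 0 0.02; 0 0 0.012 0 0.02; 0 0 0.016 0 0.02; 0 0 0.02 0 0.02")

```text
t: 8.2
eef_pos: [0.5704, -0.0263, 0.0622]
tool_rot: [0.281, 0.96, 0.0, -0.0]
wrist_force: [0.7, -1.0, -2.1]
opening: 0.527
finger_force: 30.0
```

>>> send_rows(motion="0 0 0.005 0 0.02; 0 0 0.01 0 0.02; 0 0 0.015 0 0.02; 0 0 0.02 0 0.02; 0 0 0.025 0 0.02")

```text
t: 8.82
eef_pos: [0.5705, -0.0263, 0.0372]
tool_rot: [0.281, 0.96, 0.0, 0.0]
wrist_force: [-0.4, -0.2, -1.5]
opening: 0.525
finger_force: 30.0
```

>>> send_rows(motion="0 0 0.002 0 0.02; 0 0 0.004 0 0.02; 0 0 0.006 0 0.02; 0 0 0.008 0 0.02; 0 0 0.008 0 0.02")

```text
t: 9.45
eef_pos: [0.5704, -0.0263, 0.0294]
tool_rot: [0.281, 0.96, 0.0, -0.0]
wrist_force: [0.4, 0.1, -0.2]
opening: 0.526
finger_force: 30.0
```

```bash
python3 -c "
from h import *
go([.57,-.0255,.0277])"
```

```text
t 9.45 pos [ 0.5704 -0.0263  0.0294] tilt [-0.0002  0.0001] y 57.4 shift mm [np.float64(0.8), np.float64(0.5), np.float64(1.7)] turn None F [ 0.4  0.1 -0.2] T [ 0.04 -0.13  0.06] ff 30.0 op 45.7 j [ 0.49  0.43 -0.63  1.84  0.3   0.97  0.74]
```

Nearly seated; press down in half-millimetre steps until contact.

>>> send_rows(motion="0 0 0.0005 0 0.02; 0 0 0.001 0 0.02; 0 0 0.0015 0 0.02; 0 0 0.002 0 0.02; 0 0 0.002 0 0.02")

```text
t: 10.07
eef_pos: [0.5705, -0.0263, 0.0277]
tool_rot: [0.281, 0.96, -0.0, 0.0]
wrist_force: [-0.6, -0.5, 2.0]
opening: 0.528
finger_force: 30.0
```

>>> send_rows(motion="0 0 0.0005 0 0.02; 0 0 0.0005 0 0.02; 0 0 0.001 0 0.02; 0 0 0.001 0 0.02; 0 0 0.001 0 0.02")

```text
t: 10.7
eef_pos: [0.5705, -0.0264, 0.0276]
tool_rot: [0.281, 0.96, -0.0, 0.0]
wrist_force: [-6.6, -0.2, 12.6]
opening: 0.529
finger_force: 30.0
```

Run:
```python
from h import *
s=viewer.camera('side')[0]
cv2.imwrite('pics/seat.png',cv2.resize(s[150:240,260:390],(780,540)))
go([.57,-.0255,.0277])
```

```text
t 10.75 pos [ 0.5705 -0.0264  0.0276] tilt [ 0.0001 -0.0006] y 57.4 shift mm [np.float64(0.9), np.float64(0.4), np.float64(-0.1)] turn None F [-6.  -1.4 12.8] T [-0.01  1.2   0.01] ff 30.0 op 45.4 j [ 0.49  0.43 -0.63  1.84  0.3   0.97  0.73]
```

View pics/seat.png

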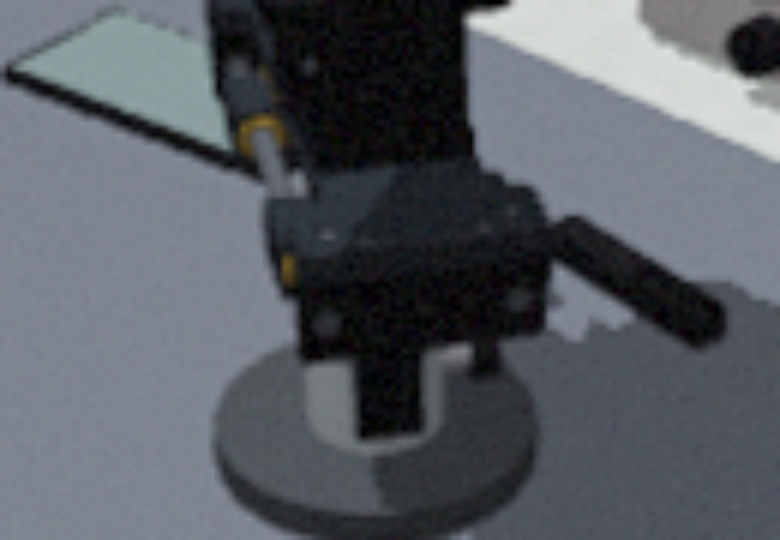

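Seated on the foot: the coupler's base at (375,450) rests on the disc, height matches and 13 N contact. Now straight up.

>>> send_rows(motion="0 0 -0.004 0 0.02; 0 0 -0.014 0 0.02; 0 0 -0.026 0 0.02; 0 0 -0.038 0 0.02; 0 0 -0.05 0 0.02")

```text
t: 11.38
eef_pos: [0.5706, -0.0264, 0.0777]
tool_rot: [0.281, 0.96, 0.0, 0.0]
wrist_force: [0.9, -0.1, -1.0]
opening: 0.527
finger_force: 30.0
```

>>> send_rows(motion="0 0 -0.02 0 0.02; 0 0 -0.045 0 0.02; 0 0 -0.07 0 0.02; 0 0 -0.09 0 0.02; 0 0 -0.095 0 0.02")

```text
t: 12.0
eef_pos: [0.5712, -0.0263, 0.1733]
tool_rot: [0.281, 0.96, 0.0, 0.001]
wrist_force: [-0.3, -0.5, -0.7]
opening: 0.528
finger_force: 30.0
```

```bash
python3 -c "
from h import *
go([.5705,-.0263,.1727])"
```

```text
t 12.0 pos [ 0.5712 -0.0263  0.1733] tilt [ 0.0023 -0.0004] y 57.4 shift mm [np.float64(0.6), np.float64(-0.3), np.float64(0.6)] turn None F [-0.3 -0.5 -0.7] T [ 0.03 -0.15 -0.01] ff 30.0 op 46.0 j [ 0.54  0.27 -0.68  1.7   0.18  1.23  0.83]
```

Settle, then check.

>>> send_rows(motion="0 0 0 0 0.02; 0 0 0 0 0.02; 0 0 0 0 0.02; 0 0 0 0 0.02; 0 0 0 0 0.02")

```text
t: 12.62
eef_pos: [0.5704, -0.0263, 0.1714]
tool_rot: [0.281, 0.96, 0.0, -0.0]
wrist_force: [-0.1, -0.7, -1.6]
opening: 0.525
finger_force: 30.0
```

Run:
```python
from h import *
s=viewer.camera('side')[0]; cv2.imwrite('pics/end.png',s)
go([.5705,-.0263,.1727])
```

```text
t 12.68 pos [ 0.5704 -0.0263  0.1714] tilt [-0.0002  0.0001] y 57.4 shift mm [np.float64(-0.0), np.float64(0.1), np.float64(-1.3)] turn None F [ 0.5 -0.2 -1.7] T [ 0.08 -0.17  0.03] ff 30.0 op 45.8 j [ 0.54  0.28 -0.68  1.7   0.18  1.23  0.83]
```

View pics/end.png

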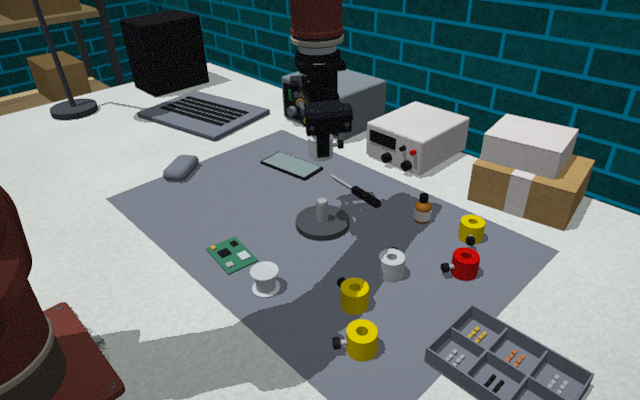

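The coupler is held level at (320,147) above the post at (322,205). The other coupler stands at (392,264), and the phone, board, spool and flux bottle are where they were.

```bash
python3 -c "
from bench import hand_in
print(hand_in())"
```

```text
the job is handed in; nothing more can be done
None
```

Job handed in: the 28 mm bore coupler slid freely down to the foot, and the gripper now holds it level, centred over the post with its underside about 99 mm above the tip; the other coupler still stands on the bench and the phone, board, spool and flux bottle were not touched.

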